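# Stand the tipped tea tin back up in the display rack

## Task

One of the three square tins in the front row of the wooden display rack has tipped over and lies in its lane under the top slat. Stand it upright again, lid up, on the rack floor in that same lane, square to the rack and in line with the other two tins of the front row. Set it down rather than letting it drop, and leave the other tins and the jars behind them standing where they are.

Things in the scene. Friction and masses are not known exactly. Their poses are not given: they have to be found in the camera images.
- tin: tipped tin: square tinplate tea tin, flat sides 56 mm wide, 92 mm tall: 84 mm body and round lid 42 mm across, 8 mm high; about 0.2 kg. Origin mid-height, 46 mm from foot and lid top; z from foot to lid. Lies on a side in its lane, lid to the rack's back, foot some 18 mm out in front of its neighbours. Origin height: standing on the rack 58 mm, lying there 40, lying on the counter 28
- tin_a: a standing tin like it; origin at mid height (46 mm above its foot), z up to the lid. One of the two upright tins of the front row; which lane it stands in varies
- tin_b: a standing tin like it; origin at mid height (46 mm above its foot), z up to the lid. One of the two upright tins of the front row; which lane it stands in varies
- jar_a: a closed glass jar, 58 mm across, 75 mm tall, standing in the back row about 110 mm behind the front-row point of a lane; origin at the centre of its underside, z up
- jar_b: a closed glass jar, 58 mm across, 75 mm tall, standing in the back row about 110 mm behind the front-row point of a lane; origin at the centre of its underside, z up
- jar_c: a closed glass jar, 58 mm across, 75 mm tall, standing in the back row about 110 mm behind the front-row point of a lane; origin at the centre of its underside, z up
- rack: fixed wooden rack, 470 mm wide, open front facing the robot's right, and back. Origin on the counter (z = 0) under the middle of the front row; x into the rack along the lanes (about +y of the world), y along the row to the robot. Plank floor 12 mm thick, x = -60 to +155 mm; battens on it along x, 8 wide, 10 high, at y = +-48, +-144 mm make 3 lanes. Counter clear for 400 mm in front
- slat (a point): middle of the lower front edge of the rack's front slat, 205 mm above the counter, axes as the rack's. The slat is 50 mm deep (to the back of this edge) and 16 mm thick and runs along the whole row above the tins, so the row cannot be reached from straight above; price slates on it reach 252 mm. End posts' inner faces are 215 mm to either side. A like slat is over the back row, 151 mm behind
- lane1 (a point): lane 1 of 3, lane 1 farthest from the robot: the point on the floor of the lane (12 mm up) where the foot of a front-row tin is centred, give or take 6 mm in the tins as they stand; axes as the rack's
- lane2 (a point): lane 2 of 3, lane 1 farthest from the robot: the point on the floor of the lane (12 mm up) where the foot of a front-row tin is centred, give or take 6 mm in the tins as they stand; axes as the rack's
- lane3 (a point): lane 3 of 3, lane 1 farthest from the robot: the point on the floor of the lane (12 mm up) where the foot of a front-row tin is centred, give or take 6 mm in the tins as they stand; axes as the rack's
Mind the look-alikes: they are no part of the job. Leave any blue or pink look-alike of the tin alone.

How it is judged:
At the end, for the whole second after the job is handed in: Tin lid up (0.05 rad), at rest on the rack floor in the free lane, within 20 mm along and 16 mm across the lane of its front-row point, square to the rack within 0.18 rad; every other tin and jar of the rack upright (0.06 rad) and within 15 mm of its start (((x of tin in the frame of lane1 between -0.02 and 0.02 m and y of tin in the frame of lane1 between -0.016 and 0.016 m) or (x of tin in the frame of lane2 between -0.02 and 0.02 m and y of tin in the frame of lane2 between -0.016 and 0.016 m) or (x of tin in the frame of lane3 between -0.02 and 0.02 m and y of tin in the frame of lane3 between -0.016 and 0.016 m)) and angle between tin's own z axis and vertical below 0.05 rad and height (world z) of tin between 0.054 and 0.063 m and (angle between the x axis of tin and the x axis of rack, either way round below 0.18 rad or angle between the x axis of tin and the y axis of rack, either way round below 0.18 rad) and linear speed of tin below 0.02 m/s and angular speed of tin below 0.1 rad/s and distance of each of tin_a, tin_b, jar_a, jar_b, jar_c from where it was at the start of the episode below 0.015 m and angle between each of tin_a, tin_b, jar_a, jar_b, jar_c's own z axis and vertical below 0.06 rad); the robot touches nothing.
It fails at once if another tin or a jar in the rack is tipped over (angle between any of tin_a, tin_b, jar_a, jar_b, jar_c's own z axis and vertical above 0.5 rad).
It fails at once if the tin is dropped: it falls freely, touching nothing, faster than 0.5 m/s (linear speed of tin above 0.5 m/s and contact force between tin and anything else below 0.02 N).
It also fails if it takes over 54 s, if anything falls off the work surface, if the arm or the gripper's body presses on something with over 40 N, if the wrist force passes 120 N, or if a joint passes its speed limit or range.

## Robot

A 6-joint arm with a two-finger parallel gripper is mounted at the origin on the work surface. World frame = base frame: x ahead of the robot, y to its left, z up, the work surface at z = 0. Lengths are in m, angles in rad, forces in N, time in s.
With the tool pointing down it reaches from about 0.35 to 0.975 m from the base axis. Payload 4.9 kg.
Tool frame: the origin (TCP) lies where the fingers leave the gripper's body, on its centre line; the fingertips stand 73 mm ahead of it and the grasp point (between the pads) lies 54 mm ahead of it; z points along the fingers, y is the direction in which the jaws open and shut (so a half turn about z gives the same grasp; the last joint's range is limited). The gripper opens to 85 mm and grips with 20 to 120 N. Pads are 22 mm wide; open, the fingers measure 114 mm over their backs; the gripper's body (76 mm by 85 mm) begins 54 mm behind the grasp point. The pads swing forward as they close: fully open they stand 13 mm farther back than shut.
Start: joints at [-1.366, 0.053, 1.613, -0, 1.476, -0.119], TCP at [0.199, -0.593, 0.304] pointing down, gripper open.
Joint ranges: [-3.01, 3.01], [-1.01, 2.22], [0.06, 2.58], [-1.02, 4.17], [0.09, 2.62], [-3.14, 3.14]. Speed limits (rad/s): [2.57, 2.57, 3.14, 3.14, 3.14, 3.14].

## Interface

Orientations are given as a rotation vector (axis times angle).
In Python, from station import monitor, vision, workorder gives the robot as it stands.
- The arm moves only by the tool arm_command, never from a script. Its argument "rows" is text: rows parted by semicolons, each of 6 numbers parted by spaces: the shift along the world's x, y, z in mm, then the turn, a rotation vector about the world's x, y, z in degrees. In form: tx ty tz wx wy wz; .... A call has 1 to 12 rows; each row is the pose to reach, as a shift and turn from the pose measured when the call began; what a row does not reach only later rows make up. A row lasts 1/8 s, in which the tool goes at most 62.5 mm and 10.7 degrees, less where a joint would pass 70% of its speed; a pose out of reach is approached as far as the arm can. A call with a gripper value outside its range is refused whole. "jaw" is the opening, from 0 (shut) to 1 (fully open), set as the call begins (left out, the last holds). The fingers move at their own pace and stop on an object; "squeeze" is the grip in N (left out, the last holds). Time passes only in rows, so rows that repeat a pose let the fingers close. It gives the time, the measured TCP pose, the force and the opening at its end, in the units of the state.
- monitor.get_obs(): the state, without advancing time (a new reading comes with each control period).
- vision.get_image(name): name is "scene" or "side" or "wrist"; returns a dict with "frame" (420x560x3 uint8, red, green, blue), "vfov" (degrees; the focal length in pixels is half the picture's height over the tangent of half this angle, whatever the lens; pixels are square), "cx", "cy" (the principal point, pixels), "R" (3x3) and "t" (3): a world point X has camera coordinates R X + t; the wrist camera has in their place "T_tool_cam" (4x4, takes a point from camera to tool coordinates, whose origin is the TCP and whose axes are the flange's). Camera axes: x right, y down, z forward; pixel columns grow to the right and rows downward; lengths in m; the calibration is good to about 2 mm. A picture is of the moment at which its call begins: read the wrist's pose just before it. There is no depth.
- workorder.finish_job(): hands the job in, once; it reports no verdict.
The state is a dict: "t": time; "q": joint angles; "dq": joint speeds; "effort": joint torques, N m; "tool_pos": TCP position; "tool_rot": TCP orientation; "contact_force": force on the tool from outside, world axes, zero at the start; "wrist_torque": the same for the moment, N m; "opening": finger opening in m.
Only numpy, scipy, OpenCV 4.12 (cv2) and the standard library are available. Lean on these libraries where they do the work, as an engineer would, in place of code of your own. Each camera call takes 0.05 s, during which the arm holds its last target. There are 200 camera calls.

## Working session

There is one attempt and no reset: what is moved stays moved. The work goes in short steps, Python scripts to look and compute and a tool call to move; the robot and the scene stay as the last step left them, time stands still between calls to the robot, and variables do not carry over. Pictures are saved under pics/ and viewed, about 8 in all and at most 12, crops included, and the job is handed in when it is done.

Besides the shell and the picture viewer there is one more tool, called by a JSON object that holds its "method" and its "body", one argument or row to a line. arm_command: Moves the arm, as the interface text tells. Its arguments: {"type":"object","properties":{"rows":{"type":"string"},"jaw":{"type":"number"},"squeeze":{"type":"number"}},"required":["rows"]}

```bash
mkdir -p pics; cat > h.py <<'E'
import numpy as np,cv2
from station import monitor,vision,workorder
from scipy.spatial.transform import Rotation as Ro
def grab(n,f):
    d=vision.get_image(n); cv2.imwrite('pics/'+f,d['frame'][...,::-1]); 
    import pickle; pickle.dump(d,open('pics/'+f+'.pkl','wb')); return d
def K(d):
    f=210/np.tan(np.radians(d['vfov'])/2); return f,d['cx'],d['cy']
def proj(d,X):
    f,cx,cy=K(d); c=np.asarray(X)@np.array(d['R']).T+np.array(d['t']); return np.c_[f*c[:,0]/c[:,2]+cx,f*c[:,1]/c[:,2]+cy]
def ray(d,u,v,z):
    f,cx,cy=K(d);R=np.array(d['R']);t=np.array(d['t']);o=-R.T@t; r=R.T@np.array([(u-cx)/f,(v-cy)/f,1]); return o+r*(z-o[2])/r[2]
E
python3 - <<'E'
from h import *
s=monitor.get_obs();print(s['t'],s['q'],s['tool_pos'],s['tool_rot'],s['opening'])
a=grab('scene','s0.png');b=grab('side','d0.png')
for d in(a,b):print({k:np.round(v,3).tolist() for k,v in d.items() if k!='frame'})
cv2.imwrite('pics/c0.png',np.vstack([a['frame'],b['frame']])[...,::-1][:, :])
E
```

```text
0.0 [-1.36597148e+00  5.33296872e-02  1.61429645e+00 -3.31765393e-06
  1.47598285e+00 -1.18977008e-01] [ 0.1987745  -0.59204864  0.30267825] [-3.09852086e+00 -5.06083448e-01  1.41001496e-04] 0.08527067775320578
{'vfov': 55.627, 'cx': 279.74, 'cy': 205.785, 'R': [[0.971, 0.24, -0.002], [0.162, -0.663, -0.731], [-0.177, 0.709, -0.683]], 't': [-0.58, -0.016, 1.147]}
{'vfov': 45.973, 'cx': 285.336, 'cy': 208.468, 'R': [[0.969, -0.246, -0.011], [-0.166, -0.62, -0.767], [0.181, 0.745, -0.642]], 't': [-0.591, 0.195, 0.928]}
```

View pics/s0.png

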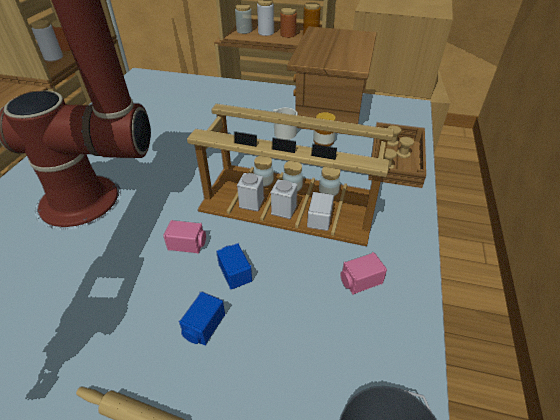

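View pics/d0.png

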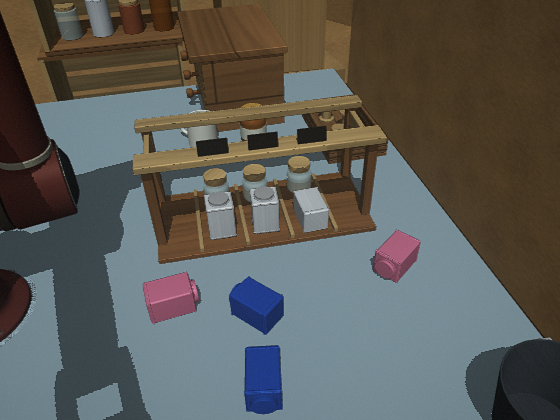

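The tipped tin is in lane 1, farthest from the robot: scene (320,210), side (311,210). The other two stand in lanes 2 and 3. Next I'll look at enlarged crops.

```bash
python3 - <<'E'
import cv2,numpy as np
a=cv2.imread('pics/s0.png')[125:250,185:400];b=cv2.imread('pics/d0.png')[120:265,130:390]
cv2.imwrite('pics/z1.png',cv2.resize(a,None,fx=3.7,fy=3.7,interpolation=2))
cv2.imwrite('pics/z2.png',cv2.resize(b,None,fx=3,fy=3,interpolation=2))
E
```

```text
(no output)
```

View pics/z1.png

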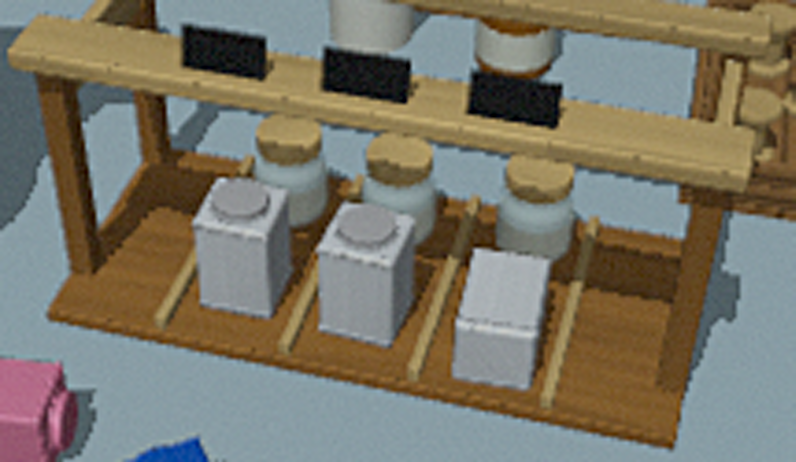

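View pics/z2.png

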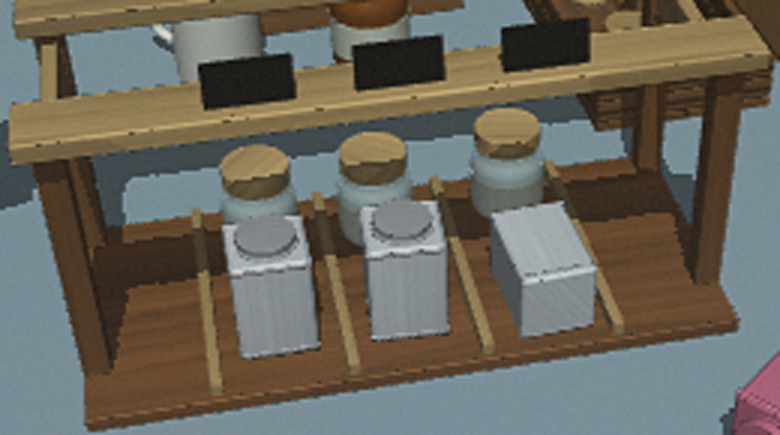

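Crops show the lying tin's foot face at z1 (453–541, 317–387) and z2 (517–596, 266–334), with its lid end to the back. I'll fit rack and tin poses to both views.

```bash
cat > fit.py <<'E'
from h import *
import pickle
from scipy.optimize import least_squares
A=pickle.load(open('pics/s0.png.pkl','rb'));B=pickle.load(open('pics/d0.png.pkl','rb'))
def p(z1,z2): return np.r_[np.array(z1)/3.7+[185,125],np.array(z2)/3+[130,120]]-.3
def T(q,P):
    c,s=np.cos(q[2]),np.sin(q[2]); P=np.array(P,float); return np.c_[q[0]+c*P[:,0]-s*P[:,1],q[1]+s*P[:,0]+c*P[:,1],P[:,2]]
def fit(f,q0,px,n):
    g=lambda q:(np.r_[proj(A,f(q)),proj(B,f(q))]-px).ravel()
    r=least_squares(g,q0,loss='soft_l1'); print(n,np.round(r.x,4),'res',np.round(g(r.x).reshape(-1,2),1).tolist()); return r.x
px=p([(50,312),(672,438),(12,68),(742,190)],[(87,418),(738,322),(12,162),(768,104)])
fr=lambda q:T(q,[(-.06,.235,.012),(-.06,-.235,.012),(q[3],.235,.205),(q[3],-.235,.205)])
rk=fit(fr,[.5,0,1.57,-.03],px,'rack')
tin=fit(lambda q:T(q,[(-.046,.028,.068),(-.046,-.028,.068),(-.046,.028,.012),(-.046,-.028,.012),(.038,.028,.068),(.038,-.028,.068)]),[.6,0,1.57],
 p([(457,317),(541,330),(453,373),(529,387),(475,251),(550,257)],[(517,281),(596,266),(523,334),(592,326),(491,212),(562,206)]),'tin')
ft=lambda q:T(q,[(-.028,.028,.012),(-.028,-.028,.012)])
t2=fit(ft,[.5,0,1.57],p([(320,330),(392,343)],[(371,337),(447,331)]),'t2')
t3=fit(ft,[.4,0,1.57],p([(202,302),(271,315)],[(243,355),(318,344)]),'t3')
c,s=np.cos(rk[2]),np.sin(rk[2])
for q in(tin,t2,t3):
    d=q[:2]-rk[:2]; print('in rack',np.round([c*d[0]+s*d[1],-s*d[0]+c*d[1],q[2]-rk[2]],4))
for y in(-.096,0,.096): print('lane',T(rk,[(0,y,.012)]))
E
python3 fit.py
```

```text
rack [ 0.5882  0.0885  1.5214 -0.0317] res [[-1.2, -1.3], [0.6, 1.1], [2.8, 1.0], [-4.0, 1.9], [-1.2, -0.2], [0.8, -0.5], [5.2, 0.7], [-3.6, -9.8]]
tin [0.6878 0.0866 1.5772] res [[-0.7, 1.2], [-1.6, 1.2], [-0.6, 1.3], [-0.1, 1.1], [0.1, -2.0], [0.6, -0.5], [1.3, -0.8], [0.5, -0.4], [-1.0, 1.2], [0.7, -0.7], [-0.6, -1.5], [-0.1, -3.6]]
t2 [0.5865 0.0931 1.4798] res [[-0.1, -0.6], [-0.1, 0.6], [-0.0, 0.4], [0.2, -0.6]]
t3 [0.4919 0.1007 1.5306] res [[-0.0, -0.1], [0.4, 0.3], [-0.7, 0.1], [0.3, -0.1]]
in rack [ 0.003  -0.0995  0.0558]
in rack [ 0.0045  0.002  -0.0416]
in rack [0.0075 0.0968 0.0092]
lane [[0.68412695 0.08371575 0.012     ]]
lane [[0.58824418 0.08845862 0.012     ]]
lane [[0.49236142 0.09320148 0.012     ]]
```

```bash
python3 - <<'E'
from h import *
import pickle
A=pickle.load(open('pics/s0.png.pkl','rb'));B=pickle.load(open('pics/d0.png.pkl','rb'))
for n,u in dict(pinkL=(185,237),blue1=(235,265),blue2=(203,318),pinkR=(363,272)).items(): print(n,ray(A,*u,.03).round(3))
for n,u in dict(pinkL=(170,297),blue1=(257,304),blue2=(263,378),pinkR=(397,256)).items(): print(n,ray(B,*u,.03).round(3))
R=Ro.from_rotvec(monitor.get_obs()['tool_rot']); print(R.as_matrix().round(3))
d=vision.get_image('wrist');print(np.round(d['T_tool_cam'],3))
for y in (-71.5,): pass
# target: tool dir 45deg down along rack x (yaw 87.2deg), tool y=(.999,-.05,0)
def tgt(down,yaw=87.3):
    a,b=np.radians(yaw),np.radians(down); z=np.array([np.cos(b)*np.cos(a),np.cos(b)*np.sin(a),-np.sin(b)])
    y=np.array([np.sin(a),-np.cos(a),0]); return Ro.from_matrix(np.c_[np.cross(y,z),y,z])
for dn in (90,45,20,0,-20): 
    r=(tgt(dn)*R.inv()); print(dn,np.degrees(r.as_rotvec()).round(1), np.round(tgt(dn).as_matrix()[:,2],3))
E
```

```text
pinkL [ 0.373 -0.084  0.03 ]
blue1 [ 0.523 -0.139  0.03 ]
blue2 [ 0.503 -0.288  0.03 ]
pinkR [ 0.817 -0.088  0.03 ]
pinkL [ 0.37  -0.084  0.03 ]
blue1 [ 0.522 -0.141  0.03 ]
blue2 [ 0.501 -0.289  0.03 ]
pinkR [ 0.816 -0.094  0.03 ]
[[ 0.948  0.318 -0.   ]
 [ 0.318 -0.948  0.002]
 [ 0.    -0.002 -1.   ]]
[[ 0.001 -0.956 -0.294  0.074]
 [ 1.     0.001  0.002  0.   ]
 [-0.001 -0.294  0.956 -0.07 ]
 [ 0.     0.     0.     1.   ]]
90 [-0.1 -0.1 68.7] [ 0.  0. -1.]
45 [ 38.  -28.8  65. ] [ 0.033  0.706 -0.707]
20 [ 58.9 -44.6  59.5] [ 0.044  0.939 -0.342]
0 [ 75.4 -57.1  53.3] [0.047 0.999 0.   ]
-20 [ 91.6 -69.3  45.3] [0.044 0.939 0.342]
```

```bash
cat >> h.py <<'E'
def tgt(down,yaw=87.3):
    a,b=np.radians(yaw),np.radians(down); z=np.array([np.cos(b)*np.cos(a),np.cos(b)*np.sin(a),-np.sin(b)])
    y=np.array([np.sin(a),-np.cos(a),0]); return Ro.from_matrix(np.c_[np.cross(y,z),y,z])
def go(g,down,yaw=87.3):
    s=monitor.get_obs(); r=tgt(down,yaw); tcp=np.array(g)-.054*r.as_matrix()[:,2]
    print('go',np.round((tcp-s['tool_pos'])*1000).tolist(),np.degrees((r*Ro.from_rotvec(s['tool_rot']).inv()).as_rotvec()).round(1).tolist())
def st():
    s=monitor.get_obs(); r=Ro.from_rotvec(s['tool_rot']).as_matrix()
    print('t',round(s['t'],2),'q',np.round(s['q'],2),'grasp',np.round(s['tool_pos']+.054*r[:,2],4),'z',np.round(r[:,2],3),'y',np.round(r[:,1],3),'F',np.round(s['contact_force'],1),'op',round(s['opening'],4))
E
python3 -c "
from h import *
go([.68,-.14,.16],30)"
```

```text
go [479.0, 405.0, -116.0] [50.6, -38.3, 62.0]
```

{"method": "arm_command", "body": {
  "rows": "40 34 0 4.2 -3.2 5.2; 80 68 0 8.4 -6.4 10.3; 120 101 0 12.7 -9.6 15.5; 160 135 0 16.9 -12.8 20.7; 200 169 0 21 -16 25.8; 240 202 -10 25.3 -19.2 31; 280 236 -20 29.5 -22.3 36.2; 320 270 -40 33.7 -25.5 41.3; 360 304 -60 38 -28.7 46.5; 400 338 -80 42.2 -31.9 51.7; 440 371 -100 46.4 -35.1 56.8; 479 405 -116 50.6 -38.3 62",
  "jaw": 1
}}

```text
t: 1.65
tool_pos: [0.6786, -0.186, 0.1855]
tool_rot: [-1.622, -1.552, -0.94]
contact_force: [1.3, 0.4, 0.3]
opening: 0.0853
```

```bash
python3 -c "
from h import *
st();go([.68,-.14,.16],30)"
```

```text
t 1.65 q [-0.6   0.56  1.38  0.87  1.82 -0.61] grasp [ 0.6807 -0.1392  0.1586] z [ 0.039  0.867 -0.497] y [ 0.999 -0.044  0.   ] F [1.3 0.4 0.3] op 0.0853
go [-1.0, -1.0, 2.0] [-0.2, 0.0, -0.2]
```

```bash
cat >> h.py <<'E'
def wgrab(f):
    s=monitor.get_obs(); d=dict(vision.get_image('wrist')); M=np.array(d['T_tool_cam']); Rt=Ro.from_rotvec(s['tool_rot']).as_matrix()
    Rc=Rt@M[:3,:3]; o=Rt@M[:3,3]+s['tool_pos']; d['R']=Rc.T; d['t']=-Rc.T@o; cv2.imwrite('pics/'+f,d['frame'][...,::-1]); return d
E
python3 -c "
from h import *
d=wgrab('w1.png')
import pickle;pickle.dump(d,open('pics/w1.pkl','wb'))
from scipy.spatial.transform import Rotation
c=np.array([.688,.0866,.04]);a=np.array([.0,1,0]);b=np.array([1,0,0])
z=np.array([0,0,1])
P=[c-.046*a+i*.028*b+j*.028*z for j in(1,-1) for i in(-1,1)]
print(proj(d,P).round())"
```

```text
[[251. 159.]
 [315. 157.]
 [255. 202.]
 [312. 200.]]
```

View pics/w1.png

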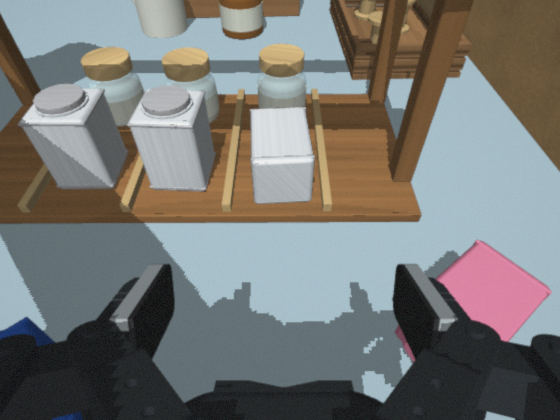

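{"method": "arm_command", "body": {
  "rows": "1 30 -16 0 0 0; 2 65 -36 0 0 0; 3 100 -55 0 0 0; 4 130 -71 0 0 0; 5 155 -85 0 0 0; 6 175 -96 0 0 0; 6 190 -104 0 0 0; 6 200 -109 0 0 0; 6 203 -111 0 0 0; 6 203 -111 0 0 0"
}}

```text
t: 2.95
tool_pos: [0.687, 0.0216, 0.0699]
tool_rot: [-1.615, -1.55, -0.939]
contact_force: [0.1, -0.1, -0.0]
opening: 0.0852
```

{"method": "arm_command", "body": {
  "rows": "0 0 0 0 0 0; 0 0 0 0 0 0; 0 0 0 0 0 0; 0 0 0 0 0 0; 0 0 0 0 0 0; 0 0 0 0 0 0; 0 0 0 0 0 0; 0 0 0 0 0 0",
  "jaw": 0,
  "squeeze": 30
}}

```text
t: 3.95
tool_pos: [0.6873, 0.0211, 0.0708]
tool_rot: [-1.614, -1.55, -0.941]
contact_force: [-2.2, -2.9, 5.1]
opening: 0.056
```

```bash
python3 -c "
from h import *
st();go([.68,-.14,.16],30)"
```

```text
t 3.95 q [-0.34  0.6   1.56  0.99  1.51 -0.65] grasp [0.6892 0.0681 0.0443] z [ 0.034  0.87  -0.492] y [ 0.999 -0.04  -0.001] F [-2.2 -2.9  5.1] op 0.056
go [-10.0, -208.0, 116.0] [-0.5, -0.0, -0.4]
```

{"method": "arm_command", "body": {
  "rows": "0 0 5 0 0 0; 0 -3 12 0 0 0; 0 -15 18 0 0 0; -1 -35 18 0 0 0; -2 -60 18 0 0 0; -4 -90 18 0 0 0; -5 -120 18 0 0 0; -7 -150 18 0 0 0; -8 -180 18 0 0 0; -9 -205 16 0 0 0; -10 -225 14 0 0 0; -10 -235 12 0 0 0"
}}

```text
t: 5.45
tool_pos: [0.6773, -0.2152, 0.0826]
tool_rot: [-1.615, -1.55, -0.941]
contact_force: [-0.2, 1.7, -2.3]
opening: 0.0562
```

{"method": "arm_command", "body": {
  "rows": "0 0 -5 0 0 0; 0 0 -12 0 0 0; 0 0 -17 0 0 0; 0 0 -20 0 0 0; 0 0 -22 0 0 0; 0 0 -22 0 0 0"
}}

```text
t: 6.2
tool_pos: [0.6773, -0.2151, 0.0605]
tool_rot: [-1.615, -1.55, -0.941]
contact_force: [0.4, -0.3, -1.6]
opening: 0.0563
```

```bash
python3 -c "
from h import *
st();d=grab('side','d1.png');cv2.imwrite('pics/z3.png',cv2.resize(d['frame'][120:400,130:430,::-1],None,fx=2,fy=2,interpolation=2))"
```

```text
t 6.2 q [-0.63  0.76  1.33  0.83  1.75 -0.75] grasp [ 0.6792 -0.1681  0.034 ] z [ 0.035  0.87  -0.492] y [ 0.999 -0.041 -0.001] F [ 0.4 -0.3 -1.6] op 0.0563
```

View pics/z3.png

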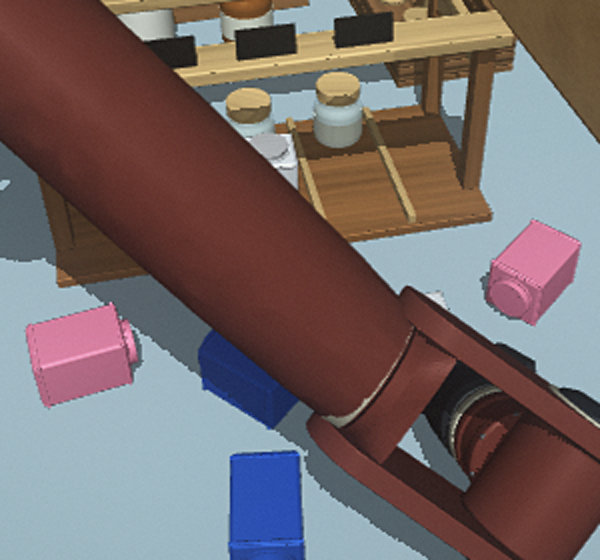

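The tin is out of the rack and hidden behind the wrist, still held a little above the counter. I'll lower it a few mm more and release.

{"method": "arm_command", "body": {
  "rows": "0 0 -1 0 0 0; 0 0 -2 0 0 0; 0 0 -3 0 0 0; 0 0 -3 0 0 0"
}}

```text
t: 6.75
tool_pos: [0.6775, -0.2153, 0.0588]
tool_rot: [-1.613, -1.55, -0.942]
contact_force: [-1.8, 0.8, 4.5]
opening: 0.0559
```

{"method": "arm_command", "body": {
  "rows": "0 0 0 0 0 0; 0 0 0 0 0 0; 0 0 0 0 0 0; 0 0 0 0 0 0; 0 0 0 0 0 0; 0 0 0 0 0 0",
  "jaw": 1
}}

```text
t: 7.5
tool_pos: [0.6775, -0.2153, 0.0588]
tool_rot: [-1.613, -1.55, -0.942]
contact_force: [0.0, -0.7, 0.5]
opening: 0.0852
```

```bash
python3 -c "
from h import *
st();go([.6792,-.22,.16],105);go([.6792,-.22,.16],30)"
```

```text
t 7.5 q [-0.63  0.76  1.33  0.83  1.75 -0.75] grasp [ 0.6794 -0.1683  0.0323] z [ 0.035  0.87  -0.491] y [ 0.999 -0.04  -0.   ] F [ 0.  -0.7  0.5] op 0.0852
go [2.0, 9.0, 153.0] [-75.5, 3.3, -0.3]
go [-1.0, -51.0, 128.0] [-0.6, 0.0, -0.4]
```

{"method": "arm_command", "body": {
  "rows": "-1 -30 17 0 0 0; -3 -70 40 0 0 0; -2 -65 75 -9 0 0; -2 -50 105 -18 1 0; -2 -30 130 -27 1 0; -1 -5 145 -36 2 0; 0 15 150 -45 2 0; 0 35 152 -54 2 0; 0 55 153 -63 3 0; 0 72 153 -70 3 0; 1 85 153 -75 3 0; 1 87 153 -75.5 3 0"
}}

```text
t: 9.0
tool_pos: [0.6784, -0.1264, 0.2115]
tool_rot: [2.123, 2.045, -0.279]
contact_force: [-0.0, -0.5, 0.6]
opening: 0.0854
```

```bash
python3 -c "
from h import *
st();d=wgrab('w2.png')
a=np.radians(88);A=np.array([np.cos(a),np.sin(a),0]);b=np.array([np.sin(a),-np.cos(a),0]);c=np.array([.678,-.150,.028]);z=np.array([0,0,1])
P=[c-.046*A+i*.028*b+.028*z for i in(-1,1)]+[c+.038*A+i*.028*b+.028*z for i in(-1,1)]
p=proj(d,P);print(p.round())
im=d['frame'][...,::-1].copy()
for q in p: cv2.circle(im,tuple(int(v) for v in q),4,(0,0,255),1)
cv2.imwrite('pics/w2.png',im);import pickle;pickle.dump(d,open('pics/w2.pkl','wb'))"
```

```text
t 9.0 q [-0.22  0.26  1.55 -0.27  1.29 -0.11] grasp [ 0.6779 -0.1403  0.1593] z [-0.01  -0.257 -0.966] y [ 0.999 -0.037 -0.   ] F [-0.  -0.5  0.6] op 0.0854
[[244. 237.]
 [326. 236.]
 [235. 119.]
 [335. 119.]]
```

View pics/w2.png

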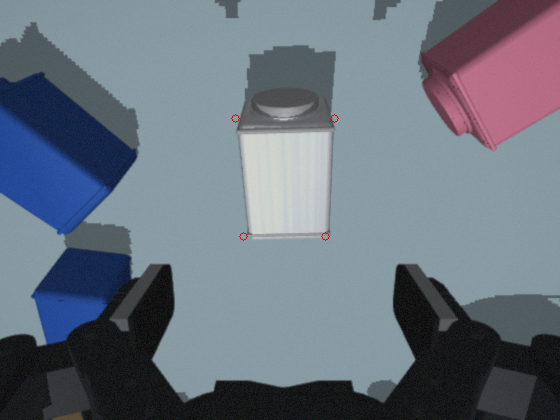

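The tin lies flat at about (0.680, −0.150), with its foot edge at (248–330, 237) and lid toward +Y; the way down is clear.

{"method": "arm_command", "body": {
  "rows": "1 0 -30 0 0 0; 1 -1 -60 0 0 0; 2 -1 -85 0 0 0; 2 -2 -105 0 0 0; 2 -2 -118 0 0 0; 2 -2 -125 0 0 0; 2 -2 -127 0 0 0; 2 -2 -127 0 0 0"
}}

```text
t: 10.05
tool_pos: [0.6809, -0.1292, 0.0854]
tool_rot: [2.124, 2.044, -0.278]
contact_force: [0.5, -0.0, 0.5]
opening: 0.0857
```

{"method": "arm_command", "body": {
  "rows": "0 0 0 0 0 0; 0 0 0 0 0 0; 0 0 0 0 0 0; 0 0 0 0 0 0; 0 0 0 0 0 0; 0 0 0 0 0 0; 0 0 0 0 0 0; 0 0 0 0 0 0",
  "jaw": 0,
  "squeeze": 40
}}

```text
t: 11.05
tool_pos: [0.6816, -0.1292, 0.0865]
tool_rot: [2.123, 2.043, -0.276]
contact_force: [-0.3, 1.3, 6.1]
opening: 0.0556
```

```bash
python3 -c "
from h import *
st();go([.68,-.17,.12],15)"
```

```text
t 11.05 q [-0.22  0.41  1.59 -0.29  1.1  -0.05] grasp [ 0.6812 -0.1431  0.0343] z [-0.007 -0.258 -0.966] y [ 0.999 -0.038  0.002] F [-0.3  1.3  6.1] op 0.0556
go [-4.0, -93.0, 48.0] [89.9, -3.7, -0.3]
```

{"method": "arm_command", "body": {
  "rows": "0 0 20 0 0 0; 0 -5 50 0 0 0; 0 -12 75 8 -0.3 0; 0 -22 90 18 -0.7 0; 0 -32 98 28 -1.1 0; -1 -42 101 38 -1.5 0; -1 -52 100 48 -1.9 0; -2 -62 96 58 -2.3 0; -2 -72 91 68 -2.7 0; -3 -81 85 77 -3.1 0; -3 -88 78 85 -3.3 0; -4 -93 73 90 -3.5 0"
}}

```text
t: 12.55
tool_pos: [0.6769, -0.2231, 0.1581]
tool_rot: [-1.431, -1.372, -1.102]
contact_force: [0.1, 0.4, -2.4]
opening: 0.0556
```

```bash
python3 -c "
from h import *
st();go([.68,-.17,.14],15)
d=grab('side','d2.png');e=grab('scene','s2.png');w=wgrab('w3.png')
cv2.imwrite('pics/m.png',np.hstack([cv2.resize(e['frame'][150:350,200:400],(400,400)),cv2.resize(w['frame'],(400,300))[:, :][np.r_[0:300,[299]*100]]])[...,::-1])"
```

```text
t 12.55 q [-0.66  0.71  1.3   1.03  1.98 -0.64] grasp [ 0.6791 -0.1709  0.1444] z [ 0.04   0.966 -0.254] y [ 0.999 -0.042 -0.001] F [ 0.1  0.4 -2.4] op 0.0556
go [1.0, 1.0, -4.0] [-0.3, -0.0, -0.3]
```

View pics/m.png

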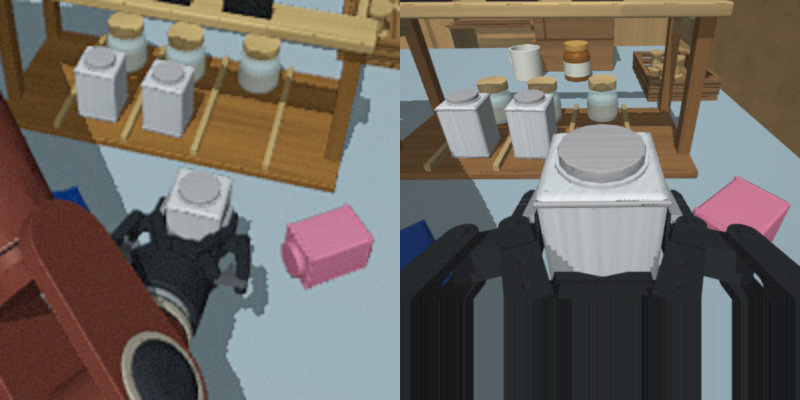

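```bash
python3 -c "
from h import *
d=wgrab('w4.png')
print(ray(d,283,210,.1834),proj(d,[[.678,-.165,.1834],[.657,-.165,.1834],[.699,-.165,.1834],[.678,-.186,.1834],[.678,-.144,.1834]]).round())
print(proj(d,[[.6363,.024,.022],[.7316,.019,.022]]).round(), 'battens front')
import pickle
w=pickle.load(open('pics/w1.pkl','rb'))
m=(ray(w,228,208,.022)+ray(w,327,207,.022))/2; print('batten mid',m, ray(w,228,208,.022),ray(w,415,214,.012))
# batten rear ends
print(ray(w,240,92,.022),ray(w,315,91,.022))"
```

```text
[ 0.6781654  -0.17465217  0.1834    ] [[281. 194.]
 [218. 195.]
 [344. 192.]
 [284. 232.]
 [279. 165.]]
[[232. 235.]
 [330. 235.]] battens front
batten mid [0.68178767 0.02335355 0.022     ] [0.63557001 0.02471236 0.022     ] [0.81279778 0.01830077 0.012     ]
[0.63974415 0.22518053 0.022     ] [0.73708644 0.22344474 0.022     ]
```

```bash
python3 -c "
from h import *
import pickle
e=pickle.load(open('pics/s2.png.pkl','rb'));d=pickle.load(open('pics/d2.png.pkl','rb'))
P=[[.678,-.165,.1834]];print(proj(e,P),proj(d,P), ray(e,299.3,241.5,.1834))
w=cv2.imread('pics/w4.png')[150:420,170:410]
a=cv2.resize(w,None,fx=1.6,fy=1.6);b=cv2.resize(e['frame'][215:295,260:330,::-1],None,fx=5,fy=5,interpolation=2)
c=np.zeros((432,384+350,3),np.uint8);c[:a.shape[0],:384]=a;c[:400,384:]=b;cv2.imwrite('pics/m2.png',c)"
```

```text
[[299.17907003 240.99277887]] [[348.99957698 235.58240789]] [ 0.67850593 -0.16625246  0.1834    ]
```

View pics/m2.png

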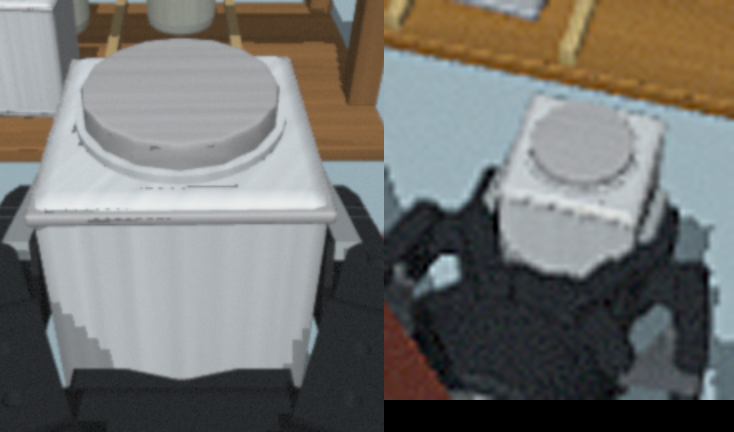

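```bash
python3 -c "
from h import *
import pickle
from scipy.optimize import least_squares
e=pickle.load(open('pics/s2.png.pkl','rb'));w=wgrab('w5.png')
f=lambda X:np.r_[proj(e,[X])[0]-[299.4,243.6],proj(w,[X])[0]-[283,207]]
r=least_squares(f,[.678,-.165,.18]);print(r.x,r.fun)
# lid ellipse width check for depth from wrist: 122px
for X in ([.678,-.165,.1834],[.678,-.167,.178],r.x):print(X,np.diff(proj(w,[np.array(X)-[.021,0,0],np.array(X)+[.021,0,0]])[:,0]), proj(w,[X])[0].round(1),proj(e,[X])[0].round(1))
"
```

```text
[ 0.67874124 -0.17095865  0.18353046] [-0.47280183 -0.37906475  0.08753771  0.04656631]
[0.678, -0.165, 0.1834] [126.08825382] [280.2 197.5] [299.2 241. ]
[0.678, -0.167, 0.178] [124.90929928] [280.4 214.3] [298.9 243.6]
[ 0.67874124 -0.17095865  0.18353046] [131.37894596] [283.1 207. ] [298.9 243.2]
```

{"method": "arm_command", "body": {
  "rows": "0 20 -15 0 0 0; 1 50 -35 0 0 0; 2 85 -52 0 0 0; 3 120 -62 0 0 0; 4 150 -66 0 0 0; 5 180 -68 0 0 0; 5 205 -69 0 0 0; 6 225 -69 0 0 0; 6 240 -69 0 0 0; 6 250 -69 0 0 0; 6 254 -69 0 0 0; 6 254 -69 0 0 0"
}}

```text
t: 14.3
tool_pos: [0.6839, 0.0316, 0.0912]
tool_rot: [-1.433, -1.377, -1.102]
contact_force: [0.3, 0.4, -1.0]
opening: 0.0555
```

{"method": "arm_command", "body": {
  "rows": "0 0 -1 0 0 0; 0 0 -2 0 0 0; 0 0 -3 0 0 0; 0 0 -4 0 0 0; 0 0 -4 0 0 0; 0 0 -4 0 0 0"
}}

```text
t: 15.05
tool_pos: [0.6839, 0.0317, 0.0872]
tool_rot: [-1.433, -1.377, -1.102]
contact_force: [-0.0, 0.3, -1.4]
opening: 0.0558
```

```bash
python3 -c "
from h import *
st()
w=wgrab('w6.png');e=grab('scene','s3.png')
c=np.zeros((440,790,3),np.uint8);c[:330,:440]=cv2.resize(w['frame'],(440,330))[...,::-1];c[:350,440:]=cv2.resize(e['frame'][160:260,260:360,::-1],(350,350));cv2.imwrite('pics/m3.png',c)"
```

```text
t 15.05 q [-0.35  0.65  1.56  1.18  1.65 -0.69] grasp [0.686  0.0838 0.0732] z [ 0.04   0.965 -0.259] y [ 0.999 -0.041  0.002] F [-0.   0.3 -1.4] op 0.0558
```

View pics/m3.png

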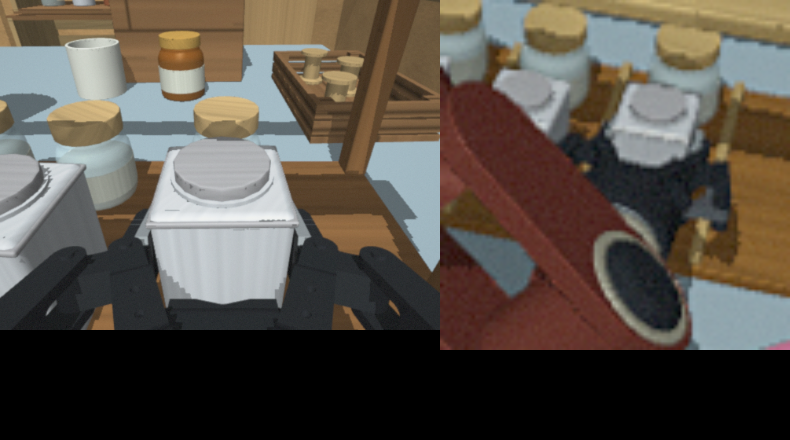

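The tin stands upright in lane 1 beside the lane-2 tin, a few mm above the floor. Lowering to contact.

{"method": "arm_command", "body": {
  "rows": "0 0 -1 0 0 0; 0 0 -2 0 0 0; 0 0 -3 0 0 0; 0 0 -4 0 0 0; 0 0 -4 0 0 0; 0 0 -4 0 0 0"
}}

```text
t: 15.9
tool_pos: [0.6839, 0.0317, 0.0833]
tool_rot: [-1.433, -1.377, -1.102]
contact_force: [-0.5, -0.0, -2.0]
opening: 0.0558
```

{"method": "arm_command", "body": {
  "rows": "0 0 -0.5 0 0 0; 0 0 -1 0 0 0; 0 0 -1.5 0 0 0; 0 0 -1.5 0 0 0; 0 0 -1.5 0 0 0"
}}

```text
t: 16.52
tool_pos: [0.684, 0.0316, 0.0821]
tool_rot: [-1.433, -1.377, -1.102]
contact_force: [-0.5, -0.7, -0.2]
opening: 0.0557
```

{"method": "arm_command", "body": {
  "rows": "0 0 -0.5 0 0 0; 0 0 -1 0 0 0; 0 0 -1 0 0 0; 0 0 -1 0 0 0"
}}

```text
t: 17.02
tool_pos: [0.684, 0.0315, 0.0819]
tool_rot: [-1.431, -1.377, -1.103]
contact_force: [-2.7, -0.7, 5.8]
opening: 0.0558
```

Contact (+6 N). Release, then back straight out.

{"method": "arm_command", "body": {
  "rows": "0 0 0.5 0 0 0; 0 0 0.5 0 0 0; 0 0 0.5 0 0 0; 0 0 0.5 0 0 0; 0 0 0.5 0 0 0; 0 0 0.5 0 0 0",
  "jaw": 0.85
}}

```text
t: 17.77
tool_pos: [0.684, 0.0315, 0.0824]
tool_rot: [-1.431, -1.377, -1.103]
contact_force: [-0.4, 0.5, 1.1]
opening: 0.0728
```

{"method": "arm_command", "body": {
  "rows": "0 -5 1 0 0 0; -1 -15 4 0 0 0; -1 -30 8 0 0 0; -2 -50 13 0 0 0; -3 -75 20 0 0 0; -5 -105 28 0 0 0; -6 -140 45 0 0 0; -8 -180 65 0 0 0; -10 -220 90 0 0 0; -12 -260 115 0 0 0; -12 -280 130 0 0 0; -12 -280 130 0 0 0"
}}

```text
t: 19.27
tool_pos: [0.6722, -0.2506, 0.214]
tool_rot: [-1.433, -1.379, -1.105]
contact_force: [0.0, -0.0, 0.4]
opening: 0.0725
```

```bash
python3 -c "
from h import *
st()
w=wgrab('w7.png');e=grab('scene','s4.png');d=grab('side','d4.png')
import pickle;pickle.dump(w,open('pics/w7.pkl','wb'))
c=np.zeros((600,800,3),np.uint8);c[:300,:400]=cv2.resize(w['frame'][0:210,100:380],(400,300))[...,::-1];c[:400,400:]=cv2.resize(e['frame'][150:250,240:340,::-1],(400,400),interpolation=2);c[300:600,:400]=cv2.resize(d['frame'][165:255,225:345,::-1],(400,300),interpolation=2);cv2.imwrite('pics/m4.png',c)"
```

```text
t 19.27 q [-0.69  0.66  1.27  1.04  2.04 -0.59] grasp [ 0.6745 -0.1985  0.2   ] z [ 0.042  0.965 -0.259] y [ 0.999 -0.042  0.005] F [ 0.  -0.   0.4] op 0.0725
```

View pics/m4.png

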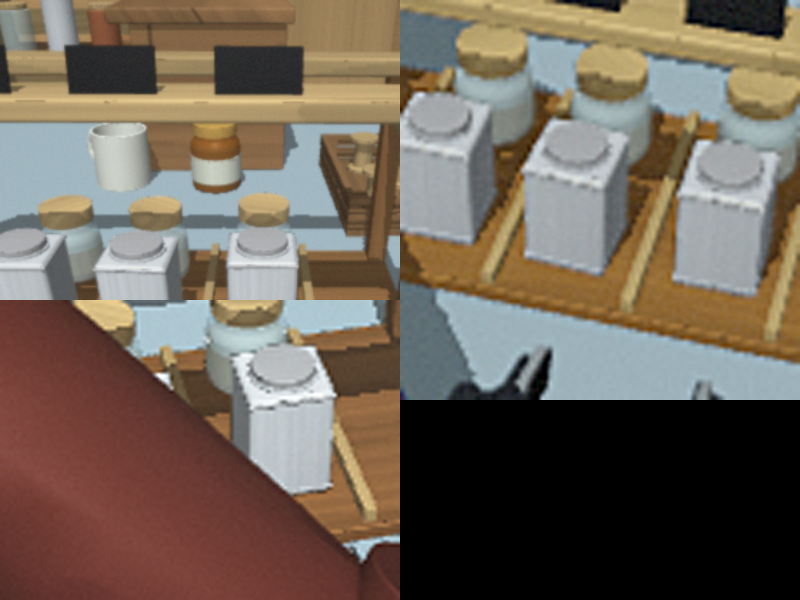

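The tin stands upright in lane 1, lid up, with the other tins and jars in place. I'll check it numerically from the lid centres (scene crop (730,163), (577,144), (441,115)).

```bash
python3 -c "
from h import *
import pickle
e=pickle.load(open('pics/s4.png.pkl','rb'));d=pickle.load(open('pics/d4.png.pkl','rb'))
for u in((730,163),(577,144),(441,115)): print(ray(e,(u[0]-400)/4+240,u[1]/4+150,.104).round(4))
print('side',ray(d,284*.3+225,(366-300)*.3+165,.104).round(4))
# lane1 foot front corners scene/side
print(ray(e,(674-400)/4+240,277/4+150,.012),ray(e,(757-400)/4+240,293/4+150,.012))
b=pickle.load(open('pics/s0.png.pkl','rb'))
D=cv2.absdiff(e['frame'],b['frame']).max(2); print('diff tins2,3/jars',(D[155:215,237:300]>40).sum(),D[155:190,320:342].max())
"
```

```text
[0.6884 0.0876 0.104 ]
[0.5891 0.0827 0.104 ]
[0.4949 0.0902 0.104 ]
side [0.6868 0.0832 0.104 ]
[0.65988722 0.06942838 0.012     ] [0.71640775 0.06776219 0.012     ]
diff tins2,3/jars 189 100
```

```bash
python3 -c "
from h import *
print(workorder.finish_job())"
```

```text
the job is handed in; nothing more can be done
None
```

The tipped tin now stands upright, lid up, in lane 1 (the lane farthest from the robot), and the job is handed in at about 19.4 s. I can't see the verdict.

- **How it was done:** I gripped the foot end at a slant under the slat and drew the tin out. I laid it on the counter and regripped it from above. Then I turned it 90° about the jaw axis, carried it back into the lane and lowered it until the floor pushed back with about 6 N. I released it there and backed the gripper clear.
- **Tin position:** The lid centre came out at about (0.687, 0.085) m, against a lane point of about (0.684, 0.084).
- **Neighbours:** The two other tins, and the jars behind lanes 1 and 2, appear within about 1 pixel of where they started. The third jar I only checked by eye.
- **Disagreement:** Positions along the lane read from foot edges and from lid centres differ by about 9–10 mm, and they do so on the standing tins too, so it is a measuring bias. By either reading the tin sits about 5–10 mm deeper into the rack than its neighbours. The worst case is about 13 mm from the lane point, inside the 20 mm limit. I did not correct it further.
- **Unexplained check:** A pixel comparison of the area around the neighbours showed 189 changed pixels. I put these down to shadows and the arm, because the objects I measured had not moved.

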